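# Peel the top tray off a stuck stack and present it

## Robot

A 6-joint arm with a two-finger parallel gripper is mounted at the origin on the work surface; the furniture and walls round the work are solid. World frame = base frame: x ahead of the robot, y to its left, z up, the work surface at z = 0. Lengths are in m, angles in degrees, forces in N, time in s.
With the tool pointing down it reaches from about 0.4 to 0.825 m from the base axis. Payload 7 kg.
Tool frame: the origin (TCP) lies between the finger pads; the fingertips stand 25 mm ahead of it and the grasp point (between the pads) lies 6 mm ahead of it; z points along the fingers, y is the line along which they close (so a half turn about z gives the same grasp; the last joint's range is limited). The gripper opens to 88 mm and grips with 3 to 60 N. Pads are 19 mm wide; open, the fingers measure 130 mm over their backs; the gripper's body (78 mm by 193 mm) begins 47 mm behind the grasp point.
Start: joints at [-53.05, 20.546, 0.682, 0, -70.136, -16.507], TCP at [0.236, -0.632, 0.252] pointing down, gripper open.
Joint ranges: [-176.03, 176.03], [-82.01, 121.73], [-58.28, 71.71], [-173.87, 95.51], [-174.79, -0.11], [-173.66, 173.66]. Speed limits (degrees/s): [136.94, 136.94, 172.46, 180, 180, 180].

## Interface

Orientations are given as [roll, pitch, yaw] about the fixed x, y, z axes, in that order (R = Rz(yaw) Ry(pitch) Rx(roll)).
In Python, from plant import r gives the robot as it stands.
- The arm moves only by the shell command python3 -m crank 'ROWS' [FORCE]. ROWS is JSON, a list of rows, each a list of 3 entries, a list of its own where there are three numbers: the turn, a rotation vector about the tool's x, y, z in degrees, then the shift along the tool's x, y, z in cm, then the closure, from -1 (fully open) to 1 (shut). In form: [[[wx, wy, wz], [dx, dy, dz], fingers], ...]. A call has 1 to 8 rows; each row shifts and turns the commanded pose from where the row before left it, along the tool's axes as they then stand; what a row does not reach is not made up. A row lasts 1/10 s, in which the tool goes at most 50 mm and 8.59 degrees, less where a joint would pass 70% of its speed; a pose out of reach is approached as far as the arm can. A call with a gripper value outside its range is refused whole. The fingers move at their own pace and stop on an object; FORCE is the grip in N (left out, the last holds). Time passes only in rows, so rows that do not move let the fingers close. It gives the time, the measured TCP pose, the force, the opening and the grip force at its end, in the units of the state.
- r.get_state(): the state, without advancing time (a new reading comes with each control period).
- r.capture(name): name is "scene" or "top" or "wrist"; returns a dict with "color" (480x640x3 uint8, red, green, blue), "range_z" (480x640 float32, m along the optical axis (not along the pixel's ray), 0 where there is no reading), "intrinsics" (3x3 intrinsics, pixels), "world_from_camera" (4x4, takes a point from camera to world coordinates); the wrist camera has in their place "hand_eye" (4x4, takes a point from camera to tool coordinates, whose origin is the TCP and whose axes are the flange's). Camera axes: x right, y down, z forward; pixel columns grow to the right and rows downward; lengths in m; the calibration is good to about 2 mm. A picture is of the moment at which its call begins: read the wrist's pose just before it.
- r.close_job(): hands the job in; it is judged then, once.
The state is a dict: "time_s": time; "joints": joint angles; "qd": joint speeds; "joint_torque": joint torques, N m; "tcp_pos": TCP position; "eef_rot": TCP orientation; "contact_force": force on the tool from outside, world axes, zero at the start; "moment": the same for the moment, N m; "gripper_width": finger opening in m; "gripper_force": force on a finger pad.
Only numpy, scipy, OpenCV 4.12 (cv2) and the standard library are available. Lean on these libraries where they do the work, as an engineer would, in place of code of your own. Each camera call takes 0.05 s, during which the arm holds its last target. There are 200 camera calls.

## Task

Four formed white trays are nested and stick together, gripped at the rim by rubber-nosed spring clips. Take the top one by the blue pull tab on its corner and peel it off: raise the tab corner first, clearly tilting the tray while its opposite corner still rests on the stack, and leave the three other trays standing where they are and the things around undisturbed. Then present the tray: hold it still and level, open side up, about 20 cm above the middle of the green mat, and finish while still holding it there; do not set it down or let go.

Things in the scene. Friction and masses are not known exactly. Their poses are not given: they have to be found in the camera images.
- tray: The top tray: white, 80 g, rim 140 x 100 mm (long side along its x) and 4 mm thick. Origin: centre of the rim's underside, 38 mm above the worktop at the start; the hollow reaches 15 mm below it; z points up, out of the open side. Blue pull tab on the corner at -x, -y.
- tab (a point): Grip point in the blue pull tab: an upright fin 10 mm thick, 32 mm long, its length pointing from the tray's centre out through the corner (-144.5 degrees in the tray's frame). The point is 90 mm horizontally from the tray's origin and 25 mm above it: 21 mm above the rim's top, 10 mm below the fin's top. Its 46 x 24 mm foot is level with the rim.
- heel (a point): The outer corner of the top tray's rim opposite the tab, on its underside (+70, +50, 0 mm in the tray's frame), 86 mm from the origin. The tray tilts about this corner when the tab is raised.
- stack: The three trays below: one loose piece, 140 x 100 x 38 mm, about 0.95 kg. Origin: centre of its underside; axes as the top tray's at the start. Four steel spring clips on its long sides (to 46 mm high) press black rubber noses against the edge of the top tray's rim: each drags on the rim with some 2 N and lets go once the rim has risen about 5 mm there.
- mat: Green hand-over mat with a white border line, 160 x 120 x 3 mm, fixed on the worktop. Origin: centre of its underside. It may lie on either side of the stack.
- dropper: Bystander: small white dropper bottle with a blue cap, 25 mm in diameter, 71 mm high, standing between stack and mat, towards the back. Origin: centre of its underside.
- cup: Bystander: specimen cup with a yellow lid, 52 mm in diameter, 62 mm high, to the right. Origin: centre of its underside.
- timer: Bystander: white count-down timer lying flat, 70 x 66 x 19 mm, to the right near the front edge. Origin: centre of its underside.
- tape: Bystander: roll of tape lying flat, 53 mm in diameter, 12 mm high, near the robot. Origin: centre of its underside.
There are look-alikes about, which are no part of the job. Leave any orange look-alike of the stack alone. There is more than one size of the mat; the one meant has the size given above.

How it is judged:
By the outcome, as a careful person would: the job done as asked, in the order asked, and still so for the second after the job is handed in, while the arm keeps its last pose, push and grip.
It also fails if it takes over 40 s, if anything falls off the work surface, if the arm or the gripper's body presses on something with over 40 N, if the wrist force passes 120 N, or if a joint passes its speed limit or range.

## Working session

There is one attempt and no reset: what is moved stays moved. The work goes in short steps, Python scripts to look and compute and a shell command to move; the robot and the scene stay as the last step left them, time stands still between calls to the robot, and variables do not carry over. Pictures are saved under pics/ and viewed, at most 10 in all, crops included, and the job is handed in when it is done.

```bash
ls; mkdir -p pics; python3 - <<'E'
from plant import r
import cv2,numpy as np
for n in ["scene","top"]:
    c=r.capture(n); cv2.imwrite(f"pics/{n}0.png",c["color"][:,:,::-1]); np.savez(f"{n}0.npz",**c)
    print(n,c["world_from_camera"].round(3).tolist())
s=r.get_state();print(s)
E
```

```text
pics
scene [[0.72, -0.351, 0.598, -0.249], [-0.693, -0.381, 0.611, -0.857], [0.013, -0.855, -0.518, 0.703], [0.0, 0.0, 0.0, 1.0]]
top [[0.008, -0.996, 0.09, 0.381], [-1.0, -0.009, -0.009, -0.149], [0.009, -0.09, -0.996, 1.31], [0.0, 0.0, 0.0, 1.0]]
{'time_s': 0.1, 'joints': array([-5.30492550e+01,  2.05882701e+01,  6.38922261e-01, -1.79356383e-02,
       -7.01341779e+01, -1.65071769e+01]), 'qd': array([ 0.02954242, -0.22736332,  0.02870944,  0.12906897,  0.00475493,
        0.00943296]), 'joint_torque': array([-2.53629754e-03, -5.84164274e+01,  2.93748200e+01,  7.01565519e+00,
        1.00851417e-02, -4.03062415e-05]), 'tcp_pos': array([ 0.23561476, -0.632125  ,  0.25070434]), 'eef_rot': array([ 1.79915126e+02, -7.56833831e-03, -1.59562533e+02]), 'contact_force': array([-0.17996343, -1.469008  , -0.96856283]), 'moment': array([ 0.03291926, -0.04741086, -0.03458242]), 'gripper_force': 0.0, 'gripper_width': 0.08727531270164611}
```

View pics/top0.png

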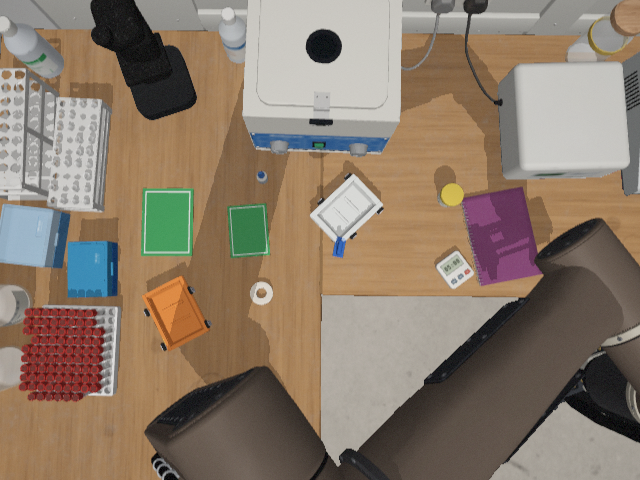

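View pics/scene0.png

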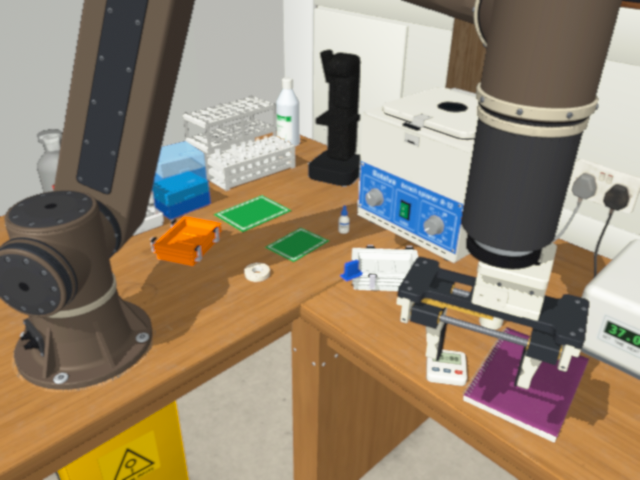

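The top view shows the white stack at (346,208) with its blue tab at (339,246), and a green mat at (249,231) with a larger one at (167,222). The dropper is at (262,176), the cup at (452,195), the timer at (454,268), the tape at (261,293) and the centrifuge behind the stack. The scene view agrees. Next I'll measure them.

```bash
cat > h.py <<'E'
import numpy as np,cv2
def cloud(c,T=None):
    K=c["intrinsics"];T=c["world_from_camera"] if T is None else T
    z=c["range_z"];v,u=np.mgrid[:480,:640]
    P=np.stack([(u-K[0,2])*z/K[0,0],(v-K[1,2])*z/K[1,1],z],-1)
    return P@T[:3,:3].T+T[:3,3]
def rect(P,m):
    p=P[m][:,:2].astype(np.float32)
    (c,s,a)=cv2.minAreaRect(p*1000); return np.round(c,1),np.round(s,1),round(a,1),np.round(np.median(P[m][:,2]),4),m.sum(),cv2.boxPoints((c,s,a)).round().tolist()
E
python3 - <<'E'
from h import *
c=np.load("top0.npz");P=cloud(c);I=c["color"];hsv=cv2.cvtColor(I,cv2.COLOR_RGB2HSV)
H,S,V=[hsv[...,i].astype(int) for i in range(3)]
def box(x0,x1,y0,y1):
    m=np.zeros((480,640),bool);m[y0:y1,x0:x1]=1;return m
ok=P[...,2]<1
gr=(H>45)&(H<85)&(S>80)
for n,m in dict(matA=gr&box(220,280,195,265),matB=gr&box(135,200,180,262)).items(): print(n,rect(P,m))
bl=(H>95)&(H<125)&(S>120)&box(325,355,225,265)
print("tab",rect(P,bl),np.percentile(P[bl][:,2],[5,50,95]))
t=bl&(P[...,2]>.066);print("fintop",rect(P,t))
w=(S<60)&(V>120)&box(300,392,165,250)
r_=w&(P[...,2]>.034)&(P[...,2]<.05);print("rim",rect(P,r_))
print("dropper",rect(P,box(250,275,165,185)&(P[...,2]>.03)))
print("cup",rect(P,box(430,470,175,215)&(P[...,2]>.03)))
f=box(240,410,0,165)&(P[...,2]>.05);print("centrifuge",rect(P,f),P[f][:,0].min(),P[f].max(0))
E
```

```text
matA (array([462.4, -35.4]), array([248.8, 127.7]), 27.2, np.float64(0.0021), np.int64(1768), [[323.0, -36.0], [381.0, -149.0], [602.0, -35.0], [544.0, 78.0]])
matB (array([503.7,  43. ]), array([420.4, 176.2]), 80.1, np.float64(0.0027), np.int64(3033), [[381.0, -149.0], [555.0, -179.0], [627.0, 235.0], [453.0, 265.0]])
tab (array([ 468.8, -222.6]), array([22.3, 43.4]), 79.7, np.float64(0.0448), np.int64(168), [[445.0, -230.0], [488.0, -237.0], [492.0, -216.0], [449.0, -208.0]]) [0.03942645 0.0448413  0.07563954]
fintop (array([ 466.8, -222. ]), array([10. , 29.8]), 78.3, np.float64(0.0724), np.int64(62), [[451.0, -224.0], [480.0, -230.0], [482.0, -220.0], [453.0, -214.0]])
rim (array([ 551.1, -233.2]), array([116.9, 154.9]), 43.1, np.float64(0.0419), np.int64(1095), [[456.0, -217.0], [561.0, -330.0], [647.0, -250.0], [541.0, -137.0]])
dropper (array([513.1, -99.9]), array([281. ,  23.9]), 25.3, np.float64(0.043), np.int64(94), [[381.0, -149.0], [391.0, -171.0], [645.0, -51.0], [635.0, -29.0]])
cup (array([ 502.8, -318.2]), array([ 51.6, 413.7]), 28.7, np.float64(0.0617), np.int64(449), [[381.0, -149.0], [579.0, -512.0], [625.0, -487.0], [426.0, -124.0]])
centrifuge (array([ 699.5, -187.7]), array([636.9, 394.9]), 0.1, np.float64(0.299), np.int64(23535), [[381.0, 9.0], [381.0, -386.0], [1018.0, -385.0], [1018.0, 10.0]]) 0.380920963195929 [1.01830225 0.01037159 1.30982575]
```

```bash
python3 - <<'E'
from h import *
c=np.load("top0.npz");P=cloud(c);I=c["color"];hsv=cv2.cvtColor(I,cv2.COLOR_RGB2HSV)
H,S,V=[hsv[...,i].astype(int) for i in range(3)]
def box(x0,x1,y0,y1):
    m=np.zeros((480,640),bool);m[y0:y1,x0:x1]=1;return m&(c["range_z"]>.1)
ok=P[...,2]<1
gr=(H>45)&(H<85)&(S>80)
for n,m in dict(matA=gr&box(220,280,195,265),matB=gr&box(135,200,180,262)).items():print(n,rect(P,m))
w=(S<60)&(V>150)&box(300,392,165,250)
r_=w&(P[...,2]>.036)&(P[...,2]<.046)
r_=cv2.morphologyEx(r_.astype(np.uint8),cv2.MORPH_OPEN,np.ones((3,3)))>0
print("rim",rect(P,r_))
print("dropper",rect(P,box(250,275,165,185)&(P[...,2]>.03)))
print("cup",rect(P,box(430,470,175,215)&(P[...,2]>.03)))
f=box(240,410,0,165)&(P[...,2]>.1);print("centrifuge",P[f].min(0),P[f].max(0), rect(P,f))
print("timer",rect(P,box(432,478,245,292)&(P[...,2]>.012)&(S<60)))
E
```

```text
matA (array([509. , -11.5]), array([122.7,  92.1]), 5.2, np.float64(0.0021), np.int64(1765), [[444.0, 29.0], [452.0, -63.0], [574.0, -52.0], [566.0, 40.0]])
matB (array([528., 179.]), array([159.6, 121.1]), 0.5, np.float64(0.0027), np.int64(3019), [[448.0, 239.0], [449.0, 118.0], [608.0, 119.0], [607.0, 240.0]])
rim (array([ 555.4, -239. ]), array([ 99.6, 140.4]), 43.5, np.float64(0.0418), np.int64(702), [[471.0, -222.0], [567.0, -324.0], [640.0, -256.0], [543.0, -154.0]])
dropper (array([630.6, -44. ]), array([19.7, 24.1]), 21.3, np.float64(0.0416), np.int64(91), [[617.0, -36.0], [626.0, -59.0], [644.0, -52.0], [635.0, -29.0]])
cup (array([ 589.4, -476.5]), array([51.7, 50.8]), 87.1, np.float64(0.0617), np.int64(446), [[563.0, -501.0], [613.0, -504.0], [616.0, -452.0], [565.0, -449.0]])
centrifuge [ 0.6709413  -0.3752685   0.10001994] [1.01782985 0.00507075 0.31011208] (array([ 844.2, -185.3]), array([346.8, 380.3]), 0.1, np.float64(0.2993), np.int64(22449), [[671.0, 5.0], [671.0, -376.0], [1018.0, -375.0], [1017.0, 5.0]])
timer (array([ 427.2, -503.4]), array([73.7, 96.6]), 28.3, np.float64(0.0164), np.int64(784), [[372.0, -478.0], [418.0, -563.0], [483.0, -528.0], [437.0, -443.0]])
```

Mat B at (0.528, 0.179) is the right size (160x120). The tray is at (0.555,-0.239), yaw -46.5, which puts the tab at (0.467,-0.222). That agrees with the fin top I measured. Next I move above the tab with tool yaw 169.

```bash
python3 -m crank '[[[0,0,7.85],[0,0,0],-1],[[0,0,7.85],[0,0,0],-1],[[0,0,7.85],[0,0,0],-1],[[0,0,7.85],[0,0,0],-1],[[0,0,0],[-1.55,4.65,0],-1],[[0,0,0],[-1.55,4.65,0],-1],[[0,0,0],[-1.55,4.65,0],-1],[[0,0,0],[-1.55,4.65,0],-1]]' 45
python3 -m crank '[[[0,0,0],[-1.45,4.35,0.8],-1],[[0,0,0],[-1.45,4.35,0.8],-1],[[0,0,0],[-1.45,4.35,0.8],-1],[[0,0,0],[-1.45,4.35,0.8],-0.2],[[0,0,0],[-1.45,4.35,0.8],-0.2],[[0,0,0],[-1.45,4.35,0.8],-0.2],[[0,0,0],[0,0,2],-0.2],[[0,0,0],[0,0,0],-0.2]]'
cat >> h.py <<'E'
from scipy.spatial.transform import Rotation as Ro
def tcp(s):
    T=np.eye(4);T[:3,:3]=Ro.from_euler("xyz",s["eef_rot"],degrees=True).as_matrix();T[:3,3]=s["tcp_pos"];return T
def blue(c,P,zmin):
    hsv=cv2.cvtColor(c["color"],cv2.COLOR_RGB2HSV);H,S=hsv[...,0],hsv[...,1]
    return (H>95)&(H<125)&(S>120)&(P[...,2]>zmin)&(c["range_z"]>.02)
E
python3 - <<'E'
from h import *
from plant import r
s=r.get_state();T=tcp(s);c=r.capture("wrist");P=cloud(c,T@c["hand_eye"])
cv2.imwrite("pics/w1.png",c["color"][:,:,::-1])
print(s["tcp_pos"],s["eef_rot"],c["hand_eye"].round(3).tolist())
near=np.hypot(P[...,0]-.467,P[...,1]+.222)<.05
m=blue(c,P,.066)&near; 
if m.sum()>5: print("fin",rect(P,m))
E
```

```text
time_s: 0.9
tcp_pos: [0.3323, -0.4599, 0.2511]
eef_rot: [180.0, -0.0, 169.0]
contact_force: [2.0, -0.4, 0.7]
gripper_width: 0.0876
gripper_force: 0.0
time_s: 1.7
tcp_pos: [0.4659, -0.2203, 0.1812]
eef_rot: [180.0, -0.3, 169.2]
contact_force: [-0.4, -0.2, -0.8]
gripper_width: 0.055
gripper_force: 0.0
[ 0.46590025 -0.22027537  0.18119868] [179.98338034  -0.26418001 169.16958949] [[-0.0, -0.96, -0.28, 0.074], [1.0, 0.0, -0.001, -0.001], [0.001, -0.28, 0.96, -0.133], [0.0, 0.0, 0.0, 1.0]]
fin (array([ 459. , -229.5]), array([67.5, 30.3]), 49.6, np.float64(0.072), np.int64(585), [[426.0, -245.0], [449.0, -265.0], [492.0, -214.0], [469.0, -194.0]])
```

View pics/w1.png

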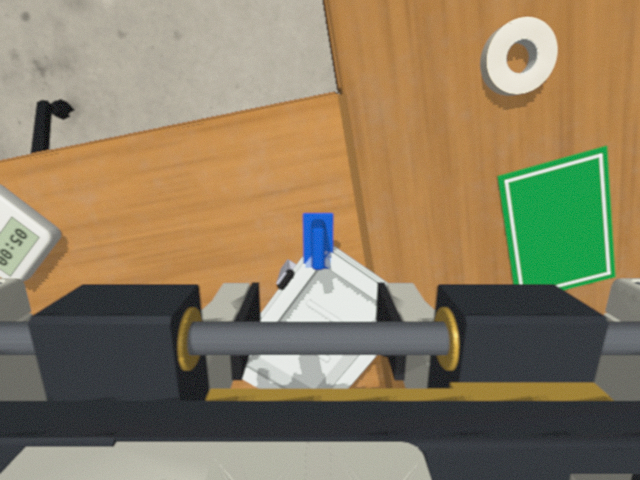

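The wrist view shows the fin at (318,240), upright in the picture and centred between the fingers (inner edges at columns 259 and 378). One quick check of its position along tool x and y.

```bash
python3 - <<'E'
from h import *
from plant import r
s=r.get_state();T=tcp(s);c=r.capture("wrist");P=cloud(c,T@c["hand_eye"])
m=blue(c,P,.066)&(P[...,2]<.08); m[:200]=0;m[275:]=0;m[:,:295]=0;m[:,340:]=0
p=(P[m]-T[:3,3])@T[:3,:3]; print(rect(P,m)); print("tool",np.percentile(p,[3,50,97],axis=0).round(4), s["tcp_pos"])
E
```

```text
(array([ 467.1, -221.2]), array([ 9.4, 31.6]), 79.0, np.float64(0.0719), np.int64(582), [[451.0, -223.0], [482.0, -229.0], [484.0, -220.0], [453.0, -214.0]])
tool [[-0.0149 -0.0043  0.1091]
 [ 0.0002  0.0006  0.1106]
 [ 0.0137  0.0049  0.1136]] [ 0.46614048 -0.22136249  0.18252538]
```

```bash
python3 -m crank '[[[0,0,0],[0,0,3.5],-0.2],[[0,0,0],[0,0,3.5],-0.2],[[0,0,0],[0,0,2],-0.2],[[0,0,0],[0,0,1],-0.2],[[0,0,0],[0,0,1],-0.2],[[0,0,0],[0,0,0],-0.2],[[0,0,0],[0,0,0],0.5],[[0,0,0],[0,0,0],1]]' 45
python3 -m crank '[[[0,0,0],[0,0,0],1],[[0,0,0],[0,0,0],1],[[0,0,0],[0,0,0],1],[[0,0,0],[0,0,0],1],[[0,0,0],[0,0,0],1]]'
```

```text
time_s: 2.6
tcp_pos: [0.4677, -0.2221, 0.0746]
eef_rot: [180.0, 0.1, 169.0]
contact_force: [0.3, 0.4, 0.8]
gripper_width: 0.0421
gripper_force: 0.0
time_s: 3.1
tcp_pos: [0.467, -0.2217, 0.0737]
eef_rot: [180.0, -0.0, 169.1]
contact_force: [-0.1, 4.6, 4.0]
gripper_width: 0.0096
gripper_force: 45.0
```

```bash
python3 -m crank '[[[0,1.25,0],[-0.08,0,-0.385],1],[[0,1.25,0],[-0.08,0,-0.385],1],[[0,1.25,0],[-0.08,0,-0.385],1],[[0,1.25,0],[-0.08,0,-0.385],1],[[0,1.25,0],[-0.08,0,-0.385],1],[[0,1.25,0],[-0.08,0,-0.385],1],[[0,1.25,0],[-0.08,0,-0.385],1],[[0,1.25,0],[-0.08,0,-0.385],1]]'
python3 - <<'E'
from h import *
from plant import r
print(r.get_state()["contact_force"]);a=r.capture("scene");cv2.imwrite("pics/s1.png",cv2.resize(a["color"][200:360,300:500,::-1],(800,640))[:600])
E
```

```text
time_s: 3.9
tcp_pos: [0.4754, -0.2236, 0.1036]
eef_rot: [-180.0, -10.1, 169.0]
contact_force: [0.0, 0.2, -0.0]
gripper_width: 0.0095
gripper_force: 45.0
[ 0.00312913  0.23768276 -0.02290162]
```

View pics/s1.png

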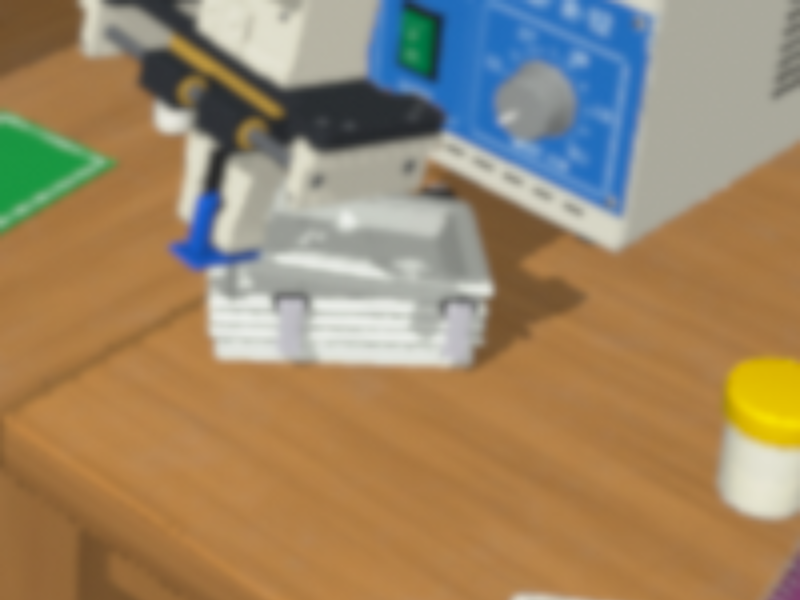

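The crop shows the tray tilted, with the blue tab raised at (205,240), the far rim corner still on the stack at (490,290), and the stack standing with its clips at (290,300) and (460,300). I'll tilt 10° more, then lift straight up.

```bash
python3 -m crank '[[[0,1.25,0],[-0.08,0,-0.385],1],[[0,1.25,0],[-0.08,0,-0.385],1],[[0,1.25,0],[-0.08,0,-0.385],1],[[0,1.25,0],[-0.08,0,-0.385],1],[[0,1.25,0],[-0.08,0,-0.385],1],[[0,1.25,0],[-0.08,0,-0.385],1],[[0,1.25,0],[-0.08,0,-0.385],1],[[0,1.25,0],[-0.08,0,-0.385],1]]'
python3 -m crank '[[[0,0,0],[0,0,0],1],[[0,0,0],[0,0,0],1],[[0,0,0],[0.17,0,-0.47],1],[[0,0,0],[0.17,0,-0.47],1],[[0,0,0],[0.34,0,-0.94],1],[[0,0,0],[0.34,0,-0.94],1],[[0,0,0],[0.68,0,-1.88],1],[[0,0,0],[0.68,0,-1.88],1]]'
```

```text
time_s: 4.75
tcp_pos: [0.489, -0.2262, 0.1317]
eef_rot: [-180.0, -20.1, 169.0]
contact_force: [-0.6, -0.2, -0.6]
gripper_width: 0.0099
gripper_force: 45.0
time_s: 5.55
tcp_pos: [0.4892, -0.2263, 0.2034]
eef_rot: [-180.0, -20.0, 169.0]
contact_force: [0.3, -0.1, -1.1]
gripper_width: 0.0095
gripper_force: 45.0
```

```bash
python3 -m crank '[[[0,0,0],[1,0,-2.7],1],[[0,0,0],[1,0,-2.7],1],[[0,0,0],[1,0,-2.7],1],[[0,0,0],[0.7,0,-1.9],1],[[0,-5,0],[0,0,0],1],[[0,-5,0],[0,0,0],1],[[0,-5,0],[0,0,0],1],[[0,-5,0],[0,0,0],1]]'
python3 - <<'E'
from h import *
from plant import r
print(r.get_state());a=r.capture("scene");cv2.imwrite("pics/s2.png",a["color"][:,:,::-1])
c=r.capture("top");cv2.imwrite("pics/t2.png",c["color"][:,:,::-1]);np.savez("top2.npz",**c)
E
```

```text
time_s: 6.35
tcp_pos: [0.4887, -0.2262, 0.31]
eef_rot: [180.0, 0.3, 169.0]
contact_force: [-0.4, 0.9, -0.3]
gripper_width: 0.0096
gripper_force: 45.0
{'time_s': 6.35, 'joints': array([-3.95220656e+00,  5.50409857e+00, -1.13905781e+01,  2.99514872e-02,
       -7.28096151e+01, -9.70084301e+01]), 'qd': array([  4.06797284, -30.00421366, -35.94451128,   5.70965249,
        55.66148539,  -5.48229995]), 'joint_torque': array([ -0.62857289, -34.37684298,  31.93497777,   6.93369046,
        -1.64539754,   0.18690821]), 'tcp_pos': array([ 0.48871778, -0.22619875,  0.30995759]), 'eef_rot': array([179.99236404,   0.29699345, 169.0481218 ]), 'contact_force': array([-0.38059949,  0.91814001, -0.32106329]), 'moment': array([-0.03837614,  0.09156357, -0.01207861]), 'gripper_force': 44.98125672340393, 'gripper_width': 0.009624143226427661}
```

View pics/s2.png

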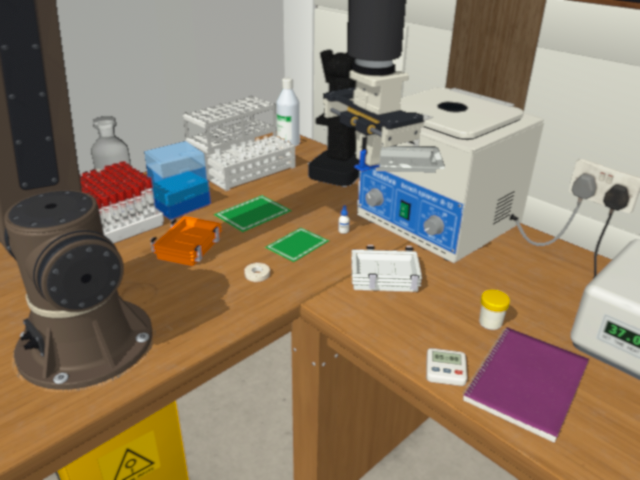

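The scene view shows the tray held level at (410,160). The three-tray stack stands undisturbed at (387,270), and the bystanders are in place. Now I carry it to the large mat.

```bash
python3 -m crank '[[[0,0,0],[0.27,0.85,0],1],[[0,0,0],[0.64,2.03,0],1],[[0,0,0],[1.07,3.37,0],1],[[0,0,0],[1.07,3.37,0],1],[[0,0,0],[1.07,3.37,0],1],[[0,0,0],[1.07,3.37,0],1],[[0,0,0],[1.07,3.37,0],1],[[0,0,0],[1.07,3.37,0],1]]'
python3 -m crank '[[[0,0,0],[1.07,3.37,0],1],[[0,0,0],[1.07,3.37,0],1],[[0,0,0],[1.07,3.37,0.5],1],[[0,0,0],[1.07,3.37,1.2],1],[[0,0,0],[1.07,3.37,2],1],[[0,0,0],[0.6,1.8,2],1],[[0,0,0],[0.16,0.4,1.2],1],[[0,0,0],[0,0,0.3],1]]'
python3 -m crank '[[[0,0,0],[0,0,0],1],[[0,0,0],[0,0,0],1],[[0,0,0],[0,0,0],1]]'
python3 - <<'E'
from h import *
from plant import r
s=r.get_state();print(s["tcp_pos"],s["eef_rot"])
for n in ["scene","top"]:
    a=r.capture(n);cv2.imwrite(f"pics/{n}3.png",a["color"][:,:,::-1]);np.savez(n+"3.npz",**a)
w=r.capture("wrist");cv2.imwrite("pics/w3.png",w["color"][:,:,::-1]);np.savez("w3.npz",T=tcp(s),**w)
E
```

```text
time_s: 7.25
tcp_pos: [0.4604, 0.0165, 0.3087]
eef_rot: [-180.0, -0.1, 169.0]
contact_force: [0.4, 1.0, -1.0]
gripper_width: 0.0097
gripper_force: 45.0
time_s: 8.05
tcp_pos: [0.4361, 0.2136, 0.235]
eef_rot: [-179.8, -0.1, 169.1]
contact_force: [-0.4, -0.6, -0.7]
gripper_width: 0.0097
gripper_force: 45.0
time_s: 8.35
tcp_pos: [0.4374, 0.2128, 0.2375]
eef_rot: [179.9, 0.1, 169.0]
contact_force: [0.6, -0.6, -1.4]
gripper_width: 0.0096
gripper_force: 45.0
[0.43738072 0.21281142 0.2375308 ] [1.79933824e+02 5.16646332e-02 1.68985189e+02]
```

View pics/scene3.png

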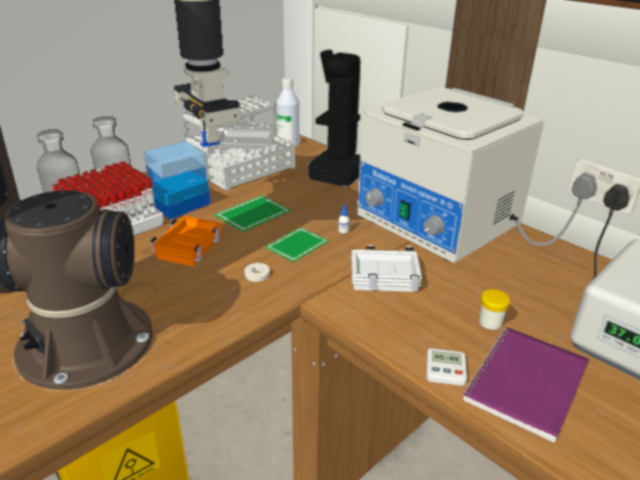

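View pics/w3.png

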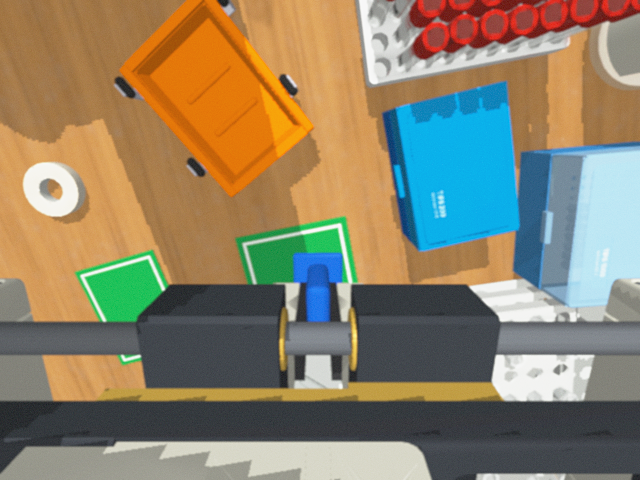

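View pics/top3.png

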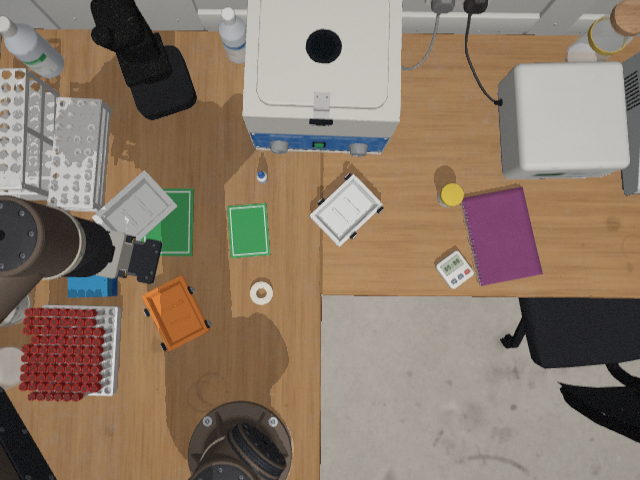

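The scene view shows the tray held at (245,140). The top view has it at (136,207), left of the mat partly because of parallax, and the stack and bystanders look unmoved. The wrist view shows the fin held at (318,280). Now I'll measure its level and position.

```bash
cat > lev.py <<'E'
from h import *
def lev(c):
    P=cloud(c);hsv=cv2.cvtColor(c["color"],cv2.COLOR_RGB2HSV)
    m=(hsv[...,1]<60)&(P[...,2]>.17)&(P[...,2]<.24)&(c["range_z"]>.1);b=np.zeros_like(m);b[165:255,85:190]=1;m&=b
    print("z pct",np.percentile(P[m][:,2],[2,10,30,50,70,90,98]).round(4),m.sum())
    print(rect(P,m))
    # rim: band of the rectangle's outer 6 mm, trimmed plane fit
    p=P[m];ct,s,a=cv2.minAreaRect((p[:,:2]*1000).astype(np.float32))
    d=(p[:,:2]*1000-ct)@np.array([[np.cos(np.radians(a)),-np.sin(np.radians(a))],[np.sin(np.radians(a)),np.cos(np.radians(a))]])
    e=(s[0]/2-abs(d[:,0])<6)|(s[1]/2-abs(d[:,1])<6)
    q=p[e]
    for _ in range(5):
        A=np.c_[q[:,:2]-np.array(ct)/1000,np.ones(len(q))];k=np.linalg.lstsq(A,q[:,2],rcond=None)[0];rs=q[:,2]-A@k
        g=abs(rs)<max(2*rs.std(),.001);q=q[g]
    print("rim slope deg x,y",np.degrees(k[:2]).round(2),"rim top z",k[2].round(4),"res",rs.std().round(4),len(q))
E
python3 - <<'E'
from lev import *
c=np.load("top3.npz");lev(c)
# stack check + same measure on initial
P=cloud(c);c0=np.load("top0.npz");
for cc in (c,):
    hsv=cv2.cvtColor(cc["color"],cv2.COLOR_RGB2HSV);m=(hsv[...,1]<60)&(hsv[...,2]>150)&(P[...,2]>.03)&(P[...,2]<.046);b=np.zeros_like(m);b[165:250,300:392]=1
    m=cv2.morphologyEx((m&b).astype(np.uint8),cv2.MORPH_OPEN,np.ones((3,3)))>0
    print("stack",rect(P,m))
E
```

```text
z pct [0.1858 0.1876 0.1898 0.1923 0.2029 0.2063 0.2086] 3094
(array([525., 194.]), array([100.9, 141.1]), 43.6, np.float64(0.1923), np.int64(3094), [[440.0, 210.0], [537.0, 108.0], [610.0, 178.0], [513.0, 280.0]])
rim slope deg x,y [ 0.18 -0.17] rim top z 0.2052 res 0.0014 388
stack (array([ 555.3, -239.2]), array([ 99.5, 141.3]), 43.8, np.float64(0.0376), np.int64(721), [[470.0, -223.0], [568.0, -325.0], [640.0, -256.0], [542.0, -154.0]])
```

The tray is level to 0.25° and the stack hasn't moved. The last correction is (+3,-15) mm, then hold.

```bash
python3 -m crank '[[[0,0,0],[-0.15,-0.35,0],1],[[0,0,0],[-0.15,-0.35,0],1],[[0,0,0],[-0.15,-0.35,-0.1],1],[[0,0,0],[-0.13,-0.35,-0.1],1],[[0,0,0],[0,0,0],1],[[0,0,0],[0,0,0],1],[[0,0,0],[0,0,0],1],[[0,0,0],[0,0,0],1]]'
python3 -m crank '[[[0,0,0],[0,0,0],1],[[0,0,0],[0,0,0],1],[[0,0,0],[0,0,0],1],[[0,0,0],[0,0,0],1],[[0,0,0],[0,0,0],1],[[0,0,0],[0,0,0],1]]'
python3 - <<'E'
from lev import *
from plant import r
lev(r.capture("top")); s=r.get_state();print(s["tcp_pos"],s["qd"].round(2))
E
```

```text
time_s: 9.3
tcp_pos: [0.4399, 0.1985, 0.2385]
eef_rot: [-180.0, -0.0, 169.1]
contact_force: [0.3, -0.3, -0.3]
gripper_width: 0.0098
gripper_force: 45.0
time_s: 9.9
tcp_pos: [0.4399, 0.1984, 0.2386]
eef_rot: [-180.0, 0.0, 169.0]
contact_force: [-0.6, -0.0, -0.3]
gripper_width: 0.0094
gripper_force: 45.0
z pct [0.1868 0.1887 0.1908 0.1932 0.2037 0.2075 0.2096] 3060
(array([527.8, 179.4]), array([100.9, 140.2]), 43.0, np.float64(0.1932), np.int64(3060), [[443.0, 196.0], [539.0, 94.0], [612.0, 163.0], [517.0, 265.0]])
rim slope deg x,y [-0.07 -0.53] rim top z 0.2063 res 0.0018 425
[0.43988772 0.19835619 0.23853453] [-0.02 -0.08  0.01  0.03  0.03  0.07]
```

```bash
python3 -c "
from plant import r
print(r.close_job())"
```

```text
the job is handed in; nothing more can be done
None
```

The top tray was peeled off tab-first with a 20° tilt and is now held still over the middle of the 160 x 120 mm mat, level to about 0.5° and 20 cm up; the stack measured as unmoved, the things around looked undisturbed, and the job is handed in.

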